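# Line up the sprinkle containers by size on the trolley board

## Task

Set the four closed screw-top containers upright on the wooden board, one centred on each round cork mark, in order of size: the smallest on the mark next to the red measuring spoon ring, rising to the largest at the egg cup end. Leave the spoon ring and the egg cup where they are.

Things in the scene. Friction and masses are not known exactly. Their poses are not given: they have to be found in the camera images.
- tiny_centre (a point): Closed screw-top plastic container, tiny (smallest of four): cream round body, white screwed-on lid, 38 mm in diameter, 44 mm tall lid included (the lid, the top 15 mm, is 1 mm less in radius). Loose, stands upright on the trolley top (z = 0) in front of the wooden board. The point is its centre, half-way up (22 mm above its underside); z axis up along the container.
- small_centre (a point): Closed screw-top plastic container, small (second smallest of four): cream round body, yellow screwed-on lid, 44 mm in diameter, 54 mm tall lid included (the lid, the top 15 mm, is 1 mm less in radius). Loose, stands upright on the trolley top (z = 0) in front of the wooden board. The point is its centre, half-way up (27 mm above its underside); z axis up along the container.
- medium_centre (a point): Closed screw-top plastic container, medium (second largest of four): cream round body, green screwed-on lid, 50 mm in diameter, 64 mm tall lid included (the lid, the top 15 mm, is 1 mm less in radius). Loose, stands upright on the trolley top (z = 0) in front of the wooden board. The point is its centre, half-way up (32 mm above its underside); z axis up along the container.
- large_centre (a point): Closed screw-top plastic container, large (largest of four): cream round body, blue screwed-on lid, 56 mm in diameter, 74 mm tall lid included (the lid, the top 15 mm, is 1 mm less in radius). Loose, stands upright on the trolley top (z = 0) in front of the wooden board. The point is its centre, half-way up (37 mm above its underside); z axis up along the container.
- mark_a: Round cork mark, 68 mm across, 2 mm thick with a small black centre dot, fixed on the dark wooden board (85 x 370 x 12 mm). End mark at the board's -y end. The marks a, b, c, d stand in a straight row in this order, 90 mm apart; the y axis runs along the row from mark_a to mark_d. Origin at the centre of the underside, 12 mm above the trolley top; its upper face is 14 mm above the trolley top.
- mark_b: Round cork mark, 68 mm across, 2 mm thick with a small black centre dot, fixed on the dark wooden board (85 x 370 x 12 mm). Second mark, next to mark_a. The marks a, b, c, d stand in a straight row in this order, 90 mm apart; the y axis runs along the row from mark_a to mark_d. Origin at the centre of the underside, 12 mm above the trolley top; its upper face is 14 mm above the trolley top.
- mark_c: Round cork mark, 68 mm across, 2 mm thick with a small black centre dot, fixed on the dark wooden board (85 x 370 x 12 mm). Third mark, next to mark_d. The marks a, b, c, d stand in a straight row in this order, 90 mm apart; the y axis runs along the row from mark_a to mark_d. Origin at the centre of the underside, 12 mm above the trolley top; its upper face is 14 mm above the trolley top.
- mark_d: Round cork mark, 68 mm across, 2 mm thick with a small black centre dot, fixed on the dark wooden board (85 x 370 x 12 mm). End mark at the board's +y end. The marks a, b, c, d stand in a straight row in this order, 90 mm apart; the y axis runs along the row from mark_a to mark_d. Origin at the centre of the underside, 12 mm above the trolley top; its upper face is 14 mm above the trolley top.
- spoon_ring: Red plastic measuring spoon ring: a ring with three flat-lying spoons, about 85 mm long and 75 mm wide at the bowls, 10 mm high, loose on the trolley top just beyond one end of the board, about 110 mm from the end mark; it shows which end is the small end. Origin near its middle, at the underside; spoon bowls to +x. Not to be moved.
- egg_cup: White ceramic egg cup, 48 mm across, 63 mm tall, loose, upright on the trolley top just beyond the other end of the board, about 110 mm from the end mark. Origin at the centre of its foot's underside. Not to be moved. (Also on the trolley, out of the way: a steel cake leveller frame lying flat at about x = 0.85 and a rolled mat at about y = 0.5.)
Not all that is in view belongs to the job. Leave any pink look-alike of the part that bears large_centre alone. What is shaped like the part that bears tiny_centre but pink is not meant.

How it is judged:
By the outcome, as a careful person would: the job done as asked, in the order asked, and still so for the second after the job is handed in, with the robot touching nothing.
It also fails if it takes over 104 s, if anything falls off the work surface, if the arm or the gripper's body presses on something with over 40 N, if the wrist force passes 120 N, or if a joint passes its speed limit or range.

## Robot

A 6-joint arm with a two-finger parallel gripper is mounted at the origin on the work surface. World frame = base frame: x ahead of the robot, y to its left, z up, the work surface at z = 0. Lengths are in mm, angles in rad, forces in N, time in s.
With the tool pointing down it reaches from about 350 to 875 mm from the base axis. Payload 4.2 kg.
Tool frame: the origin (TCP) lies at the very end of the fingers, on their centre line; the grasp point (between the pads) lies arm.grip_point_offset behind it (arm.grip_point_offset is the distance from the TCP to the grasp point, in mm); z points along the fingers, y is the line along which they close (so a half turn about z gives the same grasp; the last joint's range is limited). The gripper opens to 85 mm and grips with 20 to 120 N. Pads are 22 mm wide; open, the fingers measure 114 mm over their backs; the gripper's body (76 mm by 85 mm) begins 54 mm behind the grasp point. The pads swing forward as they close: fully open they stand 13 mm farther back than shut.
Start: joints at [1.558, 0.385, 0.008, 0, -1.194, -0.259], TCP at [167.759, 602.043, 231.312] pointing down, gripper open.
Joint ranges: [-3.14, 3.14], [-1.21, 2.06], [-1.07, 1.41], [-3.16, 2.05], [-2.99, -0.16], [-3.1, 3.1]. Speed limits (rad/s): [2.79, 2.79, 3.14, 3.14, 3.14, 3.14].

## Interface

Orientations are given as a unit quaternion [x, y, z, w].
In Python, from bench import arm, cams, ticket gives the robot as it stands.
- The arm moves only by the tool servo_tool, never from a script. Its argument "commands" is a list that holds one entry, the list of rows, each a list of 7 numbers: the closure in counts, from 0 (fully open) to 255 (shut), then the shift along the tool's x, y, z in m, then the turn, a rotation vector about the tool's x, y, z in degrees. In form: [[[grip, x, y, z, ax, ay, az], ...]]. A call has 1 to 10 rows; each row shifts and turns the commanded pose from where the row before left it, along the tool's axes as they then stand; what a row does not reach is not made up. A row lasts 1/12 s, in which the tool goes at most 41.7 mm and 7.16 degrees, less where a joint would pass 70% of its speed; a pose out of reach is approached as far as the arm can. A call with a gripper value outside its range is refused whole. The fingers move at their own pace and stop on an object; the grip force is fixed at half the most. Time passes only in rows, so rows that do not move let the fingers close. It gives the time, the measured TCP pose, the force, the opening and the grip force at its end, in the units of the state.
- arm.read_state(): the state, without advancing time (a new reading comes with each control period).
- cams.get_image(name): name is "side" or "top" or "wrist"; returns a dict with "frame" (420x560x3 uint8, blue, green, red), "K" (3x3 intrinsics, pixels), "T" (4x4, takes a point from camera to world coordinates). Camera axes: x right, y up, looking along -z (the intrinsics and any distortion apply to the point x, -y, -z); pixel columns grow to the right and rows downward; lengths in mm; the calibration is good to about 2 mm. A picture is of the moment at which its call begins. There is no depth.
- ticket.job_done(): hands the job in; it is judged then, once.
The state is a dict: "clock": time; "joints": joint angles; "joint_vel": joint speeds; "joint_efforts": joint torques, N m; "position": TCP position; "ee_rot": TCP orientation; "contact_force": force on the tool from outside, world axes, zero at the start; "wrist_torque": the same for the moment, N m; "gripper_width": finger opening in mm; "grasp_force": force on a finger pad.
Only numpy, scipy, OpenCV 4.12 (cv2) and the standard library are available. Lean on these libraries where they do the work, as an engineer would, in place of code of your own. Each camera call takes 0.05 s, during which the arm holds its last target. There are 200 camera calls.

## Working session

There is one attempt and no reset: what is moved stays moved. The work goes in short steps, Python scripts to look and compute and a tool call to move; the robot and the scene stay as the last step left them, time stands still between calls to the robot, and variables do not carry over. Pictures are saved under pics/ and viewed, at most 14 in all, crops included, and the job is handed in when it is done.

Besides the shell and the picture viewer there is one more tool, called after ">>>" by a JSON object that holds its "method" and its "body", one argument or row to a line. servo_tool: Moves the arm, as the interface text tells. Its arguments: {"type":"object","properties":{"commands":{"type":"array","items":{"type":"array","items":{"type":"array","items":{"type":"number"}}}}},"required":["commands"]}

```bash
mkdir -p pics; ls; python3 - <<'E'
from bench import arm,cams
import cv2
for n in("top","side"):
    d=cams.get_image(n);cv2.imwrite(f"pics/{n}0.png",d["frame"]);print(d["K"].tolist(),d["T"].round(3).tolist(),[k for k in d])
print(arm.read_state(),arm.grip_point_offset)
E
```

```text
pics
[[390.74722030037583, 0.0, 288.6462083401718], [0.0, 390.74722030037583, 209.09450537764425], [0.0, 0.0, 1.0]] [[-0.013, 0.98, -0.196, 383.588], [-0.999, -0.006, 0.033, 34.036], [0.031, 0.197, 0.98, 883.179], [0.0, 0.0, 0.0, 1.0]] ['frame', 'K', 'T']
[[399.8007242368024, 0.0, 280.7240510239337], [0.0, 399.8007242368024, 205.82702305071936], [0.0, 0.0, 1.0]] [[0.801, 0.407, -0.439, 193.287], [-0.598, 0.531, -0.6, -443.398], [-0.011, 0.743, 0.669, 577.121], [0.0, 0.0, 0.0, 1.0]] ['frame', 'K', 'T']
{'clock': 0.1, 'joints': array([ 1.55760180e+00,  3.85507531e-01,  6.74029509e-03, -4.61351799e-04,
       -1.19397269e+00, -2.58606928e-01]), 'joint_vel': array([0.00033284, 0.00023981, 0.00325969, 0.00021013, 0.00037201,
       0.00068869]), 'joint_efforts': array([-1.11073063e-03, -3.93319702e+01,  1.88929921e+01,  4.19797540e+00,
       -2.59665117e-03,  4.78796352e-06]), 'position': array([167.62389917, 601.55721371, 230.30153567]), 'ee_rot': array([ 9.90767678e-01, -1.35567027e-01, -9.38499420e-05,  9.90734065e-04]), 'contact_force': array([-0.74956439,  0.22416301,  0.16870846]), 'wrist_torque': array([-0.01322996,  0.01641857,  0.02909265]), 'grasp_force': 0.0, 'gripper_width': 85.05441688843284} 18.700000000000003
```

View pics/top0.png

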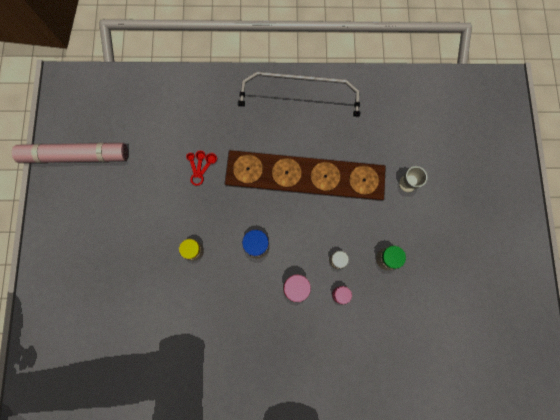

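View pics/side0.png

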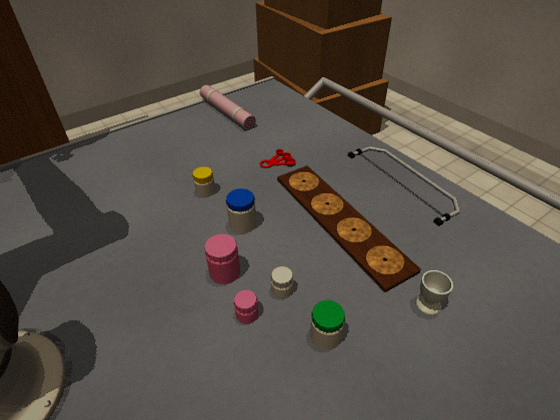

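The top view shows the spoon ring at (200,168) and the egg cup at (416,177). Marks d to a run left to right at (248,168), (287,172), (325,177) and (364,180). The lids are yellow (189,249), blue (256,243), white (340,260) and green (394,257), with two pink decoys at (297,288) and (343,295). So tiny goes to d (+y), small to c, medium to b and large to a.

```bash
cat > h.py <<'E'
import numpy as np,cv2
from bench import arm,cams
H=dict(tiny=44,small=54,medium=64,large=74)
R=dict(tiny=18,small=21,medium=24,large=27)
def rng(hsv,n):
    lo,hi=dict(small=((22,150,70),(34,255,255)),medium=((50,120,40),(75,255,255)),large=((108,140,40),(128,255,255)),tiny=((0,0,110),(180,60,255)),
      cork=((8,90,70),(22,255,255)))[n]
    return cv2.inRange(hsv,lo,hi)
def ray(d,u,v):
    K,T=d["K"],d["T"]
    r=T[:3,:3]@np.array([(u-K[0,2])/K[0,0],-(v-K[1,2])/K[1,1],-1]);return T[:3,3],r
def onz(d,u,v,z):
    o,r=ray(d,u,v);return (o+r*(z-o[2])/r[2])[:2]
def proj(d,p):
    q=d["T"][:3,:3].T@(np.array(p)-d["T"][:3,3]);K=d["K"]
    return np.array([K[0,2]+K[0,0]*q[0]/-q[2],K[1,2]+K[1,1]*-q[1]/-q[2]])
def blobs(d,n,amin=60,box=None):
    hsv=cv2.cvtColor(d["frame"],cv2.COLOR_BGR2HSV);m=rng(hsv,n)
    if box: b=np.zeros_like(m);b[box[1]:box[3],box[0]:box[2]]=255;m&=b
    m=cv2.morphologyEx(m,cv2.MORPH_CLOSE,np.ones((5,5)))
    k,l,s,c=cv2.connectedComponentsWithStats(m)
    return [(s[i,4],c[i].round(2),(l==i)) for i in range(1,k) if s[i,4]>amin]
E
python3 - <<'E'
from h import *
boxes=dict(top=dict(tiny=(320,245,360,278),cork=(225,150,390,200)),side=dict(tiny=(265,262,300,300),cork=(275,165,420,290)))
for n in("top","side"):
    d=cams.get_image(n)
    for k in("tiny","small","medium","large","cork"):
        for a,c,m in blobs(d,k,box=boxes[n].get(k)):
            # plane of centroid: lid top for cork 14; lids at top
            print(n,k,a,c,onz(d,*c,14 if k=="cork" else H[k]).round(1), "" if k=="cork" else onz(d,*c,H[k]-7.5).round(1))
E
```

```text
top tiny 234 [340.14 259.03] [ 441.7 -103.1] [ 442.2 -104.4]
top small 335 [188.97 248.51] [466.4 217.4] [467.1 219.1]
top medium 415 [393.75 256.73] [ 443.9 -213.4] [ 444.5 -215.7]
top large 528 [254.92 242.29] [476.   77.8] [476.8  78.2]
top cork 741 [247.55 168.15] [654.8  98.8] 
top cork 753 [286.4  171.89] [645.5   9.1] 
top cork 768 [325.26 175.63] [636.2 -80.8] 
top cork 743 [363.78 179.73] [ 626.  -170.2] 
side tiny 300 [281.13 274.38] [ 441.  -102.8] [444.5 -98.1]
side small 221 [201.64 173.3 ] [463.9 214.2] [467.8 223.6]
side medium 844 [327.79 315.58] [ 440.7 -217.9] [ 444.3 -214.6]
side large 504 [239.75 199.45] [472.   70.7] [476.2  78.4]
side cork 545 [303.36 180.9 ] [653.9  98.5] 
side cork 604 [327.17 203.29] [645.7   8.7] 
side cork 1895 [370.34 246.19] [ 629.  -132.1]
```

>>> {"method": "servo_tool", "body": {
  "commands": [
    [[0,0,0,0,0,0,7],[0,0,0,0,0,0,7],[0,0,0,0,0,0,7],[0,0,0,0,0,0,7],[0,0,0,0,0,0,7],[0,0,0,0,0,0,7],[0,0,0,0,0,0,7],[0,0,0,0,0,0,7],[0,0,0,0,0,0,7],[0,0,0,0,0,0,7]]
  ]
}}

```text
clock: 1.03
position: [167.7, 601.9, 231.0]
ee_rot: [0.732, -0.682, 0.0, 0.0]
contact_force: [0.5, 0.2, -1.1]
gripper_width: 85.1
grasp_force: 0.0
```

>>> {"method": "servo_tool", "body": {
  "commands": [
    [[0,0,0,0,0,0,4.4],[0,0.032,-0.025,0,0,0,0],[0,0.032,-0.025,0,0,0,0],[0,0.032,-0.025,0,0,0,0],[0,0.032,-0.025,0,0,0,0],[0,0.032,-0.025,0,0,0,0],[0,0.032,-0.025,0,0,0,0],[0,0.032,-0.025,0,0,0,0],[0,0.032,-0.025,0,0,0,0],[0,0.032,-0.025,0,0,0,0]]
  ]
}}

```text
clock: 1.87
position: [393.6, 312.3, 231.5]
ee_rot: [0.707, -0.707, -0.0, -0.0]
contact_force: [0.1, 1.0, -0.2]
gripper_width: 85.2
grasp_force: 0.0
```

>>> {"method": "servo_tool", "body": {
  "commands": [
    [[0,0.032,-0.025,0,0,0,0],[0,0.032,-0.025,0,0,0,0],[0,0.032,-0.025,0,0,0,0],[0,0,0,0.04,0,0,0],[0,0,0,0.04,0,0,0],[0,0,0,0.02,0,0,0],[0,0,0,0,0,0,0],[0,0,0,0,0,0,0]]
  ]
}}

```text
clock: 2.53
position: [467.9, 217.9, 130.9]
ee_rot: [0.707, -0.707, 0.0, 0.001]
contact_force: [-0.5, 0.5, 1.0]
gripper_width: 85.3
grasp_force: 0.0
```

```bash
python3 - <<'E'
from h import *
d=cams.get_image("wrist");cv2.imwrite("pics/w1.png",d["frame"])
print(d["T"].round(3).tolist(),arm.read_state()["position"])
for a,c,m in blobs(d,"small"): print(a,c,onz(d,*c,54).round(1))
E
```

```text
[[-1.0, 0.0, 0.003, 467.415], [-0.001, -0.951, -0.308, 138.034], [0.002, -0.308, 0.951, 273.171], [0.0, 0.0, 0.0, 1.0]] [468.81579694 218.77269776 132.38711024]
2551 [278.26 217.44] [465.  214.6]
```

View pics/w1.png

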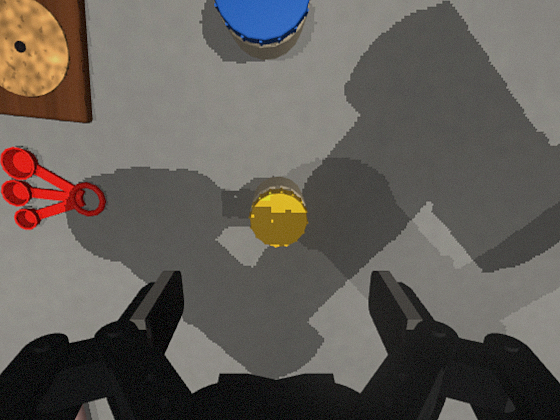

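The wrist view shows the yellow lid at (278,218), midway between the fingers (columns about 165 and 388). I'll descend and grip.

>>> {"method": "servo_tool", "body": {
  "commands": [
    [[0,0.0015,0.002,0.03,0,0,0],[0,0,0,0.03,0,0,0],[0,0,0,0.03,0,0,0],[0,0,0,0.02,0,0,0],[0,0,0,0.012,0,0,0],[0,0,0,0,0,0,0],[120,0,0,0,0,0,0],[255,0,0,0,0,0,0],[255,0,0,0,0,0,0],[255,0,0,0,0,0,0]]
  ]
}}

```text
clock: 3.42
position: [467.1, 217.7, 11.5]
ee_rot: [0.708, -0.707, 0.0, -0.002]
contact_force: [-1.1, 1.4, 3.7]
gripper_width: 42.4
grasp_force: 60.1
```

>>> {"method": "servo_tool", "body": {
  "commands": [
    [[255,0,0,0,0,0,0],[255,0,0,0,0,0,0],[255,0,0,0,0,0,0],[255,0,0,0,0,0,0],[255,0,0,0,0,0,0],[255,0,0,0,0,0,0]]
  ]
}}

```text
clock: 3.92
position: [467.1, 217.7, 11.4]
ee_rot: [0.708, -0.707, 0.0, -0.002]
contact_force: [-1.3, 0.8, 6.8]
gripper_width: 42.2
grasp_force: 60.3
```

>>> {"method": "servo_tool", "body": {
  "commands": [
    [[255,0,0,-0.03,0,0,0],[255,0,0,-0.04,0,0,0],[255,0,0,-0.04,0,0,0],[255,0.026,-0.0224,0,0,0,0],[255,0.026,-0.0224,0,0,0,0],[255,0.026,-0.0224,0,0,0,0],[255,0.026,-0.0224,0,0,0,0],[255,0.026,-0.0224,0,0,0,0],[255,0.026,-0.0224,0,0,0,0],[255,0.026,-0.0224,0,0,0,0]]
  ]
}}

```text
clock: 4.75
position: [623.8, 33.3, 120.4]
ee_rot: [0.707, -0.707, 0.0, -0.001]
contact_force: [0.3, 0.6, -1.0]
gripper_width: 42.3
grasp_force: 61.1
```

>>> {"method": "servo_tool", "body": {
  "commands": [
    [[255,0.026,-0.0224,0,0,0,0],[255,0,0,0.03,0,0,0],[255,0,0,0.03,0,0,0],[255,0,0,0,0,0,0],[255,0,0,0,0,0,0],[255,0,0,0,0,0,0]]
  ]
}}

```text
clock: 5.25
position: [646.3, 9.1, 61.3]
ee_rot: [0.708, -0.707, 0.001, -0.001]
contact_force: [0.1, 0.9, 0.3]
gripper_width: 41.8
grasp_force: 61.2
```

```bash
python3 - <<'E'
from h import *
print(arm.read_state()["position"])
f=[]
for n in("wrist","top","side"):
    d=cams.get_image(n);f.append(d["frame"][100:300,150:450] if n!="wrist" else cv2.resize(d["frame"],None,fx=.6,fy=.6))
    for k,z in(("small",54+63),):
        for a,c,m in blobs(d,k): print(n,k,a,c,onz(d,*c,z).round(1))
    print(n,"mark c",proj(d,(645.6,9,14)))
h=max(i.shape[0] for i in f)
f=[cv2.copyMakeBorder(i,0,h-i.shape[0],0,0,0) for i in f]
cv2.imwrite("pics/c1.png",cv2.resize(np.hstack(f),(800,int(800*h/sum(i.shape[1] for i in f)))))
E
```

```text
[646.32653989   9.12126049  61.28156564]
wrist small 9709 [275.94 318.57] [645.3  -6.7]
wrist mark c [275.59448334 237.30556992]
top mark c [286.44186598 171.85112286]
side small 136 [334.01 173.43] [629.8 -18.3]
side mark c [327.01823046 203.23730019]
```

View pics/c1.png

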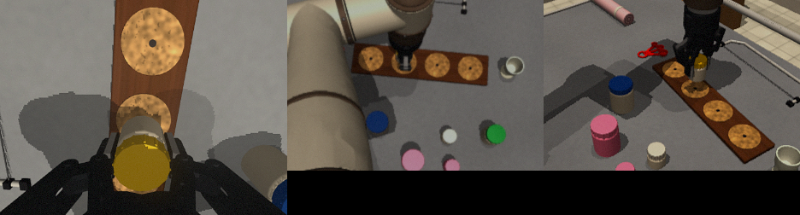

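```bash
cat >> h.py <<'E'
def dots(d):
    """dark centre dots of the corks in the wrist view"""
    g=cv2.cvtColor(d["frame"],cv2.COLOR_BGR2HSV); out=[]
    cork=blobs(d,"cork",1500)
    for a,c,m in cork:
        x,y,w,h=cv2.boundingRect(m.astype(np.uint8)); 
        sub=((g[...,2]<55)&(np.hypot(*(np.indices(m.shape)[::-1]-c[:,None,None]))<0.25*min(w,h)))
        if sub.sum()>8: v,u=np.nonzero(sub); p=np.array([u.mean(),v.mean()]); out.append((p.round(1),onz(d,*p,14).round(1),onz(d,*c,14).round(1)))
        else: out.append((c,onz(d,*c,14).round(1)))
    return out
E
python3 - <<'E'
from h import *
d=cams.get_image("wrist")
print(d["T"][:3,3])
for a,c,m in blobs(d,"small",1000):
    v,u=np.nonzero(m);print(c,u.min(),u.max(),v.min(),v.max(),onz(d,*c,104).round(1),onz(d,(u.min()+u.max())/2,(v.min()+v.max())/2,104))
for r in dots(d):print(r)
E
```

```text
[645.27988468 -70.67838882 203.92351778]
[275.91 318.62] 218 333 263 373 [645.4   3.8] [645.5586744    3.51921158]
(array([296.9,  85.3]), array([634.3, -80.7]), array([635.1, -65.1]))
(array([274.07, 322.57]), array([646.8,  74.1]))
```

```bash
python3 - <<'E'
from h import *
d=cams.get_image("wrist");cv2.imwrite("pics/w2.png",d["frame"][220:420,130:430].repeat(2,0).repeat(2,1))
print(onz(d,276,373.5,104)-[0,21], onz(d,218,318,104),onz(d,333,318,104), proj(d,(645.5,9,104)),proj(d,(645.5,30,104)),proj(d,(645.5,-12,104)))
d=cv2.imread("pics/w1.png")
E
```

```text
[645.10351727   7.72230162] [666.29948658   3.29224284] [624.38786998   3.14574504] [275.02650517 331.22455754] [274.97798443 376.09330951] [275.08063643 281.16757771]
```

View pics/w2.png

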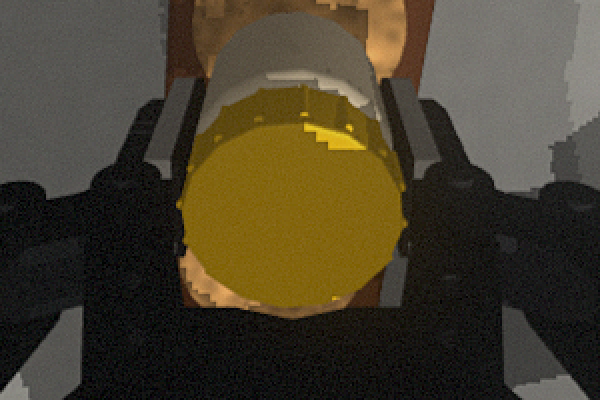

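The close-up shows the yellow lid face spanning rows about 281–373 and columns 221–332. That puts its centre within 1 mm of the point above mark c, so I'll lower and release.

>>> {"method": "servo_tool", "body": {
  "commands": [
    [[255,-0.0003,0,0.02,0,0,0],[255,0,0,0.01,0,0,0],[255,0,0,0.004,0,0,0],[255,0,0,0.001,0,0,0],[255,0,0,0,0,0,0]]
  ]
}}

```text
clock: 5.92
position: [644.2, 9.1, 25.6]
ee_rot: [0.708, -0.707, -0.001, 0.001]
contact_force: [-5.1, 0.3, 6.8]
gripper_width: 42.2
grasp_force: 61.8
```

>>> {"method": "servo_tool", "body": {
  "commands": [
    [[0,0,0,0,0,0,0],[0,0,0,0,0,0,0],[0,0,0,0,0,0,0],[0,0,0,0,0,0,0],[0,0,0,-0.03,0,0,0],[0,0,0,-0.04,0,0,0],[0,0,0,-0.03,0,0,0],[0,0.0186,0.0338,0,0,0,0],[0,0.0186,0.0338,0,0,0,0],[0,0.0186,0.0338,0,0,0,0]]
  ]
}}

```text
clock: 6.75
position: [542.9, -47.1, 124.6]
ee_rot: [0.707, -0.707, 0.0, -0.001]
contact_force: [-0.4, -0.3, -0.3]
gripper_width: 85.6
grasp_force: 0.0
```

>>> {"method": "servo_tool", "body": {
  "commands": [
    [[0,0.0186,0.0338,0,0,0,0],[0,0.0186,0.0338,0,0,0,0],[0,0.0186,0.0338,0,0,0,0],[80,0,0,0,0,0,0],[80,0,0,0,0,0,0],[80,0,0,0,0,0,0]]
  ]
}}

```text
clock: 7.25
position: [443.5, -102.7, 124.9]
ee_rot: [0.707, -0.707, 0.001, -0.001]
contact_force: [0.2, 0.4, -0.0]
gripper_width: 58.7
grasp_force: 0.0
```

```bash
python3 - <<'E'
from h import *
print(arm.read_state()["position"])
d=cams.get_image("top")
for a,c,m in blobs(d,"small"): print("top",a,c,onz(d,*c,68).round(1))
d=cams.get_image("wrist");cv2.imwrite("pics/w3.png",d["frame"])
print(proj(d,(442,-102.5,44)),proj(d,(442,-84.5,44)),proj(d,(442,-120.5,44)),proj(d,(424,-102.5,44)),proj(d,(460,-102.5,44)))
E
```

```text
[ 443.53119263 -102.66365295  124.92568506]
top 309 [286.59 165.2 ] [644.4  10.1]
[277.18968645 219.50244824] [277.1302304  242.09124193] [277.25201528 195.82221607] [301.74451235 219.53379689] [252.63573678 219.4711007 ]
```

View pics/w3.png

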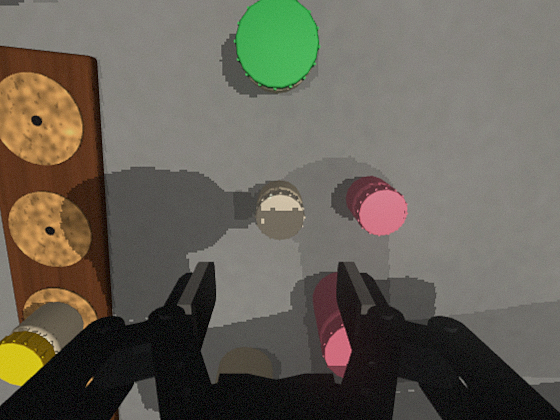

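Tiny's white lid is at (280,216), which gives about (441,-104). The pink tiny at (383,212) is clear of the narrowed fingers. Small stands on c at (644.4,10.1).

>>> {"method": "servo_tool", "body": {
  "commands": [
    [[80,0.0013,0.0025,0.03,0,0,0],[80,0,0,0.03,0,0,0],[80,0,0,0.03,0,0,0],[80,0,0,0.02,0,0,0],[80,0,0,0.009,0,0,0],[80,0,0,0,0,0,0],[255,0,0,0,0,0,0],[255,0,0,0,0,0,0],[255,0,0,0,0,0,0],[255,0,0,0,0,0,0]]
  ]
}}

```text
clock: 8.18
position: [440.9, -103.7, 6.2]
ee_rot: [0.707, -0.707, 0.001, -0.001]
contact_force: [0.8, 0.1, -0.1]
gripper_width: 35.6
grasp_force: 59.8
```

>>> {"method": "servo_tool", "body": {
  "commands": [
    [[255,0,0,-0.03,0,0,0],[255,0,0,-0.04,0,0,0],[255,0,0,-0.04,0,0,0],[255,-0.0253,-0.0267,0,0,0,0],[255,-0.0253,-0.0267,0,0,0,0],[255,-0.0253,-0.0267,0,0,0,0],[255,-0.0253,-0.0267,0,0,0,0],[255,-0.0253,-0.0267,0,0,0,0],[255,-0.0253,-0.0267,0,0,0,0],[255,-0.0253,-0.0267,0,0,0,0]]
  ]
}}

```text
clock: 9.02
position: [627.8, 74.6, 116.1]
ee_rot: [0.707, -0.707, 0.0, -0.001]
contact_force: [1.0, -0.5, -1.1]
gripper_width: 35.4
grasp_force: 60.2
```

>>> {"method": "servo_tool", "body": {
  "commands": [
    [[255,-0.0253,-0.0267,0,0,0,0],[255,0,0,0.03,0,0,0],[255,0,0,0.03,0,0,0],[255,0,0,0,0,0,0],[255,0,0,0,0,0,0],[255,0,0,0,0,0,0]]
  ]
}}

```text
clock: 9.52
position: [654.5, 98.5, 57.2]
ee_rot: [0.707, -0.707, 0.001, -0.001]
contact_force: [0.5, 0.2, -1.0]
gripper_width: 35.9
grasp_force: 60.2
```

```bash
python3 - <<'E'
from h import *
p=arm.read_state()["position"];print(p)
d=cams.get_image("wrist");cv2.imwrite("pics/w4.png",d["frame"])
z=44+p[2]-6.2;y=98.7
for q in((654.5,y,z),(654.5,y+18,z),(654.5,y-18,z),(636.5,y,z),(672.5,y,z)):print(proj(d,q).round(1))
E
```

```text
[654.47077928  98.50320926  57.18978917]
[273.1 324.5]
[273.1 362.2]
[273.  283.3]
[319.9 324.6]
[226.2 324.4]
```

View pics/w4.png

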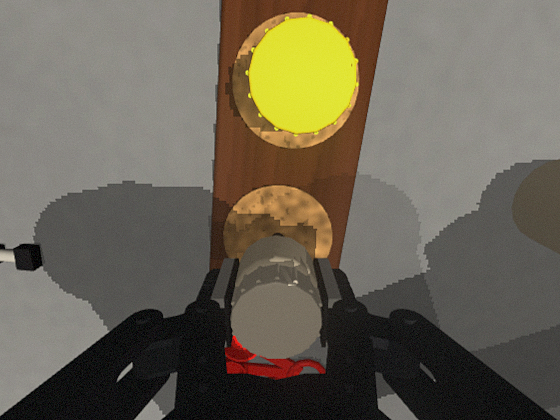

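The tiny lid face spans columns 230–322 and rows 279–359, about 1–1.5 mm short in y. I'll shift it 1 mm and lower.

>>> {"method": "servo_tool", "body": {
  "commands": [
    [[255,-0.001,0,0.02,0,0,0],[255,0,0,0.01,0,0,0],[255,0,0,0.005,0,0,0],[255,0,0,0.001,0,0,0],[255,0,0,0.001,0,0,0],[255,0,0,0,0,0,0]]
  ]
}}

```text
clock: 10.07
position: [653.5, 99.3, 20.1]
ee_rot: [0.707, -0.707, 0.0, 0.0]
contact_force: [-3.3, -0.6, 4.4]
gripper_width: 36.0
grasp_force: 60.6
```

>>> {"method": "servo_tool", "body": {
  "commands": [
    [[0,0,0,0,0,0,0],[0,0,0,0,0,0,0],[0,0,0,0,0,0,0],[0,0,0,0,0,0,0],[0,0,0,-0.03,0,0,0],[0,0,0,-0.04,0,0,0],[0,0,0,-0.04,0,0,0],[0,0,0,-0.01,0,0,0],[0,0,0,0,0,0,0]]
  ]
}}

```text
clock: 10.82
position: [656.3, 100.4, 143.8]
ee_rot: [0.707, -0.707, 0.002, -0.005]
contact_force: [0.8, -0.5, -0.3]
gripper_width: 85.5
grasp_force: 0.0
```

>>> {"method": "servo_tool", "body": {
  "commands": [
    [[0,0.0314,0.021,0,0,0,0],[0,0.0314,0.021,0,0,0,0],[0,0.0314,0.021,0,0,0,0],[0,0.0314,0.021,0,0,0,0],[0,0.0314,0.021,0,0,0,0],[0,0.0314,0.021,0,0,0,0],[0,0.0314,0.021,0,0,0,0],[0,0.0314,0.021,0,0,0,0],[0,0.0314,0.021,0,0,0,0],[0,0.0314,0.021,0,0,0,0]]
  ]
}}

```text
clock: 11.65
position: [441.9, -215.6, 137.6]
ee_rot: [0.707, -0.707, -0.0, 0.0]
contact_force: [0.7, -1.0, -0.2]
gripper_width: 85.3
grasp_force: 0.0
```

>>> {"method": "servo_tool", "body": {
  "commands": [
    [[0,0,0,0,0,0,0],[0,0,0,0,0,0,0],[0,0,0,0,0,0,0]]
  ]
}}

```text
clock: 11.9
position: [443.6, -214.6, 137.9]
ee_rot: [-0.707, 0.707, 0.0, -0.0]
contact_force: [0.4, -0.0, 0.6]
gripper_width: 85.3
grasp_force: 0.0
```

```bash
python3 - <<'E'
from h import *
p=arm.read_state()["position"];print(p)
d=cams.get_image("top")
for a,c,m in blobs(d,"small"): print("small",a,c,onz(d,*c,68).round(1))
for a,c,m in blobs(d,"tiny",box=(225,145,275,185)): print("tiny",a,c,onz(d,*c,58).round(1))
d=cams.get_image("wrist");cv2.imwrite("pics/w5.png",d["frame"])
for a,c,m in blobs(d,"medium",1000):
    v,u=np.nonzero(m);print(c,u.min(),u.max(),v.min(),v.max())
y=-215;z=64
for q in((444,y,z),(444,y+24,z),(444,y-24,z),(420,y,z),(468,y,z)):print(proj(d,q).round(1))
E
```

```text
[ 443.56085895 -214.61840133  137.91525506]
small 308 [286.62 165.17] [644.4  10. ]
tiny 198 [245.41 162.57] [653.9 100.3]
[276.5  216.93] 243 310 183 250
[274.3 221.7]
[274.4 252.4]
[274.3 189. ]
[308.  221.7]
[240.7 221.7]
```

View pics/w5.png

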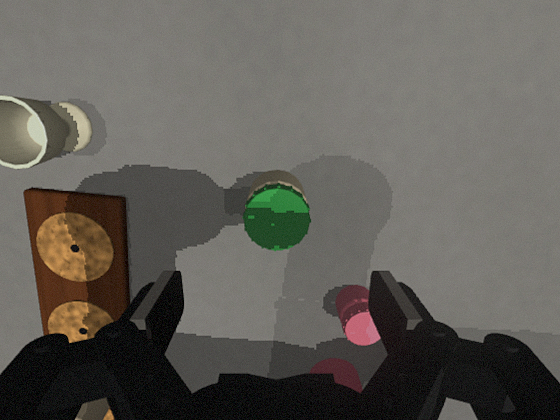

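The green lid face is at (276,217), between the fingers; pink tiny at (362,325) is 110 mm away. Small and tiny are both within about 1.5 mm of their marks.

>>> {"method": "servo_tool", "body": {
  "commands": [
    [[0,0.002,0,0.03,0,0,0],[0,0,0,0.03,0,0,0],[0,0,0,0.03,0,0,0],[0,0,0,0.024,0,0,0],[0,0,0,0.01,0,0,0],[0,0,0,0,0,0,0],[255,0,0,0,0,0,0],[255,0,0,0,0,0,0],[255,0,0,0,0,0,0],[255,0,0,0,0,0,0]]
  ]
}}

```text
clock: 12.83
position: [444.9, -216.5, 15.9]
ee_rot: [0.708, -0.707, 0.001, -0.001]
contact_force: [-0.2, 1.5, 3.7]
gripper_width: 48.6
grasp_force: 61.9
```

>>> {"method": "servo_tool", "body": {
  "commands": [
    [[255,0,0,-0.03,0,0,0],[255,0,0,-0.04,0,0,0],[255,0,0,-0.04,0,0,0],[255,-0.0194,-0.0274,0,0,0,0],[255,-0.0194,-0.0274,0,0,0,0],[255,-0.0194,-0.0274,0,0,0,0],[255,-0.0194,-0.0274,0,0,0,0],[255,-0.0194,-0.0274,0,0,0,0],[255,-0.0194,-0.0274,0,0,0,0],[255,-0.0194,-0.0274,0,0,0,0]]
  ]
}}

```text
clock: 13.67
position: [636.5, -79.5, 125.3]
ee_rot: [0.707, -0.707, 0.0, -0.001]
contact_force: [0.2, -0.2, 0.1]
gripper_width: 48.4
grasp_force: 62.4
```

>>> {"method": "servo_tool", "body": {
  "commands": [
    [[255,0,0,0.03,0,0,0],[255,0,0,0.03,0,0,0],[255,0,0,0,0,0,0],[255,0,0,0,0,0,0],[255,0,0,0,0,0,0]]
  ]
}}

```text
clock: 14.08
position: [636.4, -81.0, 66.3]
ee_rot: [0.707, -0.707, 0.001, -0.001]
contact_force: [0.3, -0.4, -0.5]
gripper_width: 48.3
grasp_force: 62.4
```

```bash
python3 - <<'E'
from h import *
p=arm.read_state()["position"];print(p)
d=cams.get_image("wrist");cv2.imwrite("pics/w6.png",d["frame"])
for a,c,m in blobs(d,"medium",1000):
    v,u=np.nonzero(m);print(c,u.min(),u.max(),v.min(),v.max())
x,y=636.1,-80.8;z=64+p[2]-15.9
for q in((x,y,z),(x,y+24,z),(x,y-24,z),(x-24,y,z),(x+24,y,z)):print(proj(d,q).round(1))
for r in dots(d):print(r)
E
```

```text
[636.39288087 -80.95879472  66.26616173]
[275.76 324.41] 208 342 264 379
[273.7 343.1]
[273.7 395.6]
[273.6 283.4]
[341.5 343.3]
[205.9 343. ]
(array([295.7,  85.6]), array([ 624.4, -171.3]), array([ 625.5, -157.2]))
```

View pics/w6.png

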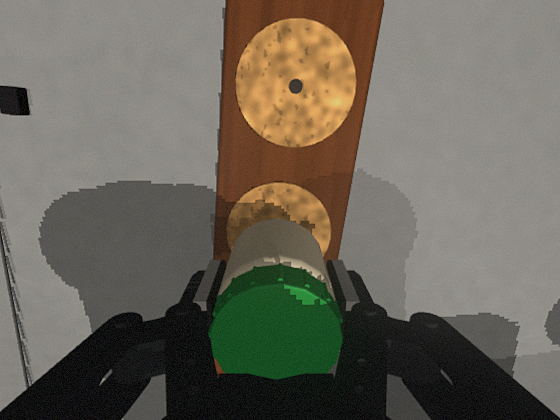

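The green lid face has its upper edge at about row 281 (283 predicted) and columns 208–342, so it is aligned to about 1 mm. Lowering.

>>> {"method": "servo_tool", "body": {
  "commands": [
    [[255,-0.0003,0,0.02,0,0,0],[255,0,0,0.01,0,0,0],[255,0,0,0.005,0,0,0],[255,0,0,0.001,0,0,0],[255,0,0,0.0005,0,0,0],[255,0,0,0,0,0,0]]
  ]
}}

```text
clock: 14.63
position: [635.3, -80.6, 30.0]
ee_rot: [0.707, -0.707, 0.0, 0.0]
contact_force: [-3.4, -0.3, 5.9]
gripper_width: 48.3
grasp_force: 63.1
```

>>> {"method": "servo_tool", "body": {
  "commands": [
    [[0,0,0,0,0,0,0],[0,0,0,0,0,0,0],[0,0,0,0,0,0,0],[0,0,0,0,0,0,0],[0,0,0,-0.03,0,0,0],[0,0,0,-0.04,0,0,0],[0,0,0,-0.04,0,0,0],[0,0,0,-0.01,0,0,0],[0,0,0,0,0,0,0]]
  ]
}}

```text
clock: 15.38
position: [638.2, -80.3, 153.2]
ee_rot: [0.707, -0.707, 0.004, -0.004]
contact_force: [-0.6, -0.9, -0.4]
gripper_width: 85.4
grasp_force: 0.0
```

>>> {"method": "servo_tool", "body": {
  "commands": [
    [[0,-0.0263,0.0267,0,0,0,0],[0,-0.0263,0.0267,0,0,0,0],[0,-0.0263,0.0267,0,0,0,0],[0,-0.0263,0.0267,0,0,0,0],[0,-0.0263,0.0267,0,0,0,0],[0,-0.0263,0.0267,0,0,0,0],[0,0,0,0,0,0,0],[0,0,0,0,0,0,0],[0,0,0,0,0,0,0]]
  ]
}}

```text
clock: 16.13
position: [475.2, 77.5, 147.6]
ee_rot: [0.708, -0.707, 0.0, 0.0]
contact_force: [-0.7, 1.1, 1.0]
gripper_width: 85.6
grasp_force: 0.0
```

```bash
python3 - <<'E'
from h import *
p=arm.read_state()["position"];print(p)
d=cams.get_image("top")
for a,c,m in blobs(d,"medium"): print("medium",a,c,onz(d,*c,78).round(1))
d=cams.get_image("wrist");cv2.imwrite("pics/w7.png",d["frame"])
for a,c,m in blobs(d,"large",1000):
    v,u=np.nonzero(m);print(c,u.min(),u.max(),v.min(),v.max())
x,y=476,77;z=74
for q in((x,y,z),(x,y+27,z),(x,y-27,z),(x-27,y,z),(x+27,y,z)):print(proj(d,q).round(1))
E
```

```text
[475.21596381  77.52761732 147.58644482]
medium 385 [327.68 167.84] [635.  -78.2]
[276.13 218.55] 239 313 181 255
[273.7 222.9]
[273.8 257.2]
[273.7 185.9]
[311.6 222.9]
[235.8 222.9]
```

View pics/w7.png

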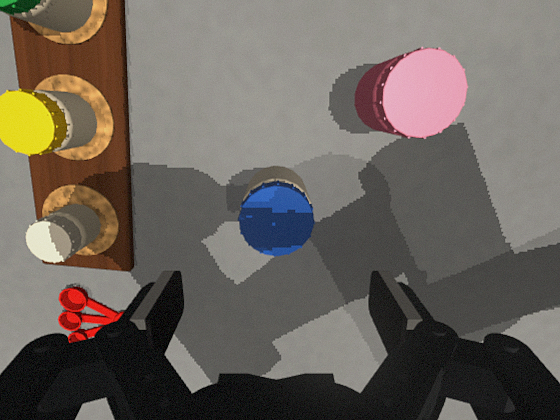

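The blue lid is at (276,218), centred between the fingers; pink large at (425,93) is well clear.

>>> {"method": "servo_tool", "body": {
  "commands": [
    [[0,0.0012,-0.0008,0.03,0,0,0],[0,0,0,0.03,0,0,0],[0,0,0,0.03,0,0,0],[0,0,0,0.026,0,0,0],[0,0,0,0.012,0,0,0],[0,0,0,0,0,0,0],[255,0,0,0,0,0,0],[255,0,0,0,0,0,0],[255,0,0,0,0,0,0],[255,0,0,0,0,0,0]]
  ]
}}

```text
clock: 17.07
position: [476.9, 76.4, 21.3]
ee_rot: [0.707, -0.707, 0.001, -0.001]
contact_force: [0.7, -0.0, 2.7]
gripper_width: 54.9
grasp_force: 63.6
```

>>> {"method": "servo_tool", "body": {
  "commands": [
    [[255,0,0,-0.03,0,0,0],[255,0,0,-0.04,0,0,0],[255,0,0,-0.04,0,0,0],[255,0.0308,-0.0188,0,0,0,0],[255,0.0308,-0.0188,0,0,0,0],[255,0.0308,-0.0188,0,0,0,0],[255,0.0308,-0.0188,0,0,0,0],[255,0.0308,-0.0188,0,0,0,0],[255,0.0308,-0.0188,0,0,0,0],[255,0.0308,-0.0188,0,0,0,0]]
  ]
}}

```text
clock: 17.9
position: [608.1, -140.9, 130.4]
ee_rot: [0.707, -0.707, 0.0, -0.001]
contact_force: [0.5, 0.6, -1.0]
gripper_width: 54.6
grasp_force: 64.6
```

>>> {"method": "servo_tool", "body": {
  "commands": [
    [[255,0.0308,-0.0188,0,0,0,0],[255,0,0,0.03,0,0,0],[255,0,0,0.03,0,0,0],[255,0,0,0,0,0,0],[255,0,0,0,0,0,0],[255,0,0,0,0,0,0]]
  ]
}}

```text
clock: 18.4
position: [627.5, -170.1, 71.6]
ee_rot: [0.708, -0.707, 0.001, -0.001]
contact_force: [0.9, -0.5, -1.6]
gripper_width: 54.0
grasp_force: 64.5
```

```bash
python3 - <<'E'
from h import *
p=arm.read_state()["position"];print(p)
d=cams.get_image("wrist")
for a,c,m in blobs(d,"large",1000):
    v,u=np.nonzero(m);print(c,u.min(),u.max(),v.min(),v.max())
x,y=626,-170.3;z=74+p[2]-21.3
for q in((x,y,z),(x,y+27,z),(x,y-27,z),(x-27,y,z),(x+27,y,z)):print(proj(d,q).round(1))
E
```

```text
[ 627.45195004 -170.10269333   71.62967019]
[275.91 324.76] 200 353 262 383
[277.2 351.7]
[276.9 411.8]
[277.4 281.6]
[356.6 351.9]
[197.8 351.5]
```

>>> {"method": "servo_tool", "body": {
  "commands": [
    [[255,0,0.0007,0.02,0,0,0],[255,0,0,0.01,0,0,0],[255,0,0,0.005,0,0,0],[255,0,0,0.001,0,0,0],[255,0,0,0.0005,0,0,0],[255,0,0,0,0,0,0]]
  ]
}}

```text
clock: 18.95
position: [625.8, -169.8, 35.3]
ee_rot: [0.708, -0.707, 0.0, -0.0]
contact_force: [-3.7, 1.3, 5.8]
gripper_width: 54.7
grasp_force: 65.2
```

>>> {"method": "servo_tool", "body": {
  "commands": [
    [[0,0,0,0,0,0,0],[0,0,0,0,0,0,0],[0,0,0,0,0,0,0],[0,0,0,0,0,0,0],[0,0,0,-0.03,0,0,0],[0,0,0,-0.04,0,0,0],[0,0,0,-0.04,0,0,0],[0,0,0,-0.02,0,0,0],[0,0,0,0,0,0,0]]
  ]
}}

```text
clock: 19.7
position: [629.3, -170.9, 170.3]
ee_rot: [0.708, -0.707, 0.005, -0.004]
contact_force: [0.6, -0.7, 0.4]
gripper_width: 85.5
grasp_force: 0.0
```

>>> {"method": "servo_tool", "body": {
  "commands": [
    [[0,0,0.036,0,0,0,0],[0,0,0.036,0,0,0,0],[0,0,0.036,0,0,0,0],[0,0,0.036,0,0,0,0],[0,0,0.036,0,0,0,0],[0,0,0,0,0,0,0],[0,0,0,0,0,0,0]]
  ]
}}

```text
clock: 20.28
position: [444.0, -170.4, 163.4]
ee_rot: [0.707, -0.707, 0.0, -0.0]
contact_force: [1.1, 0.3, 1.1]
gripper_width: 85.3
grasp_force: 0.0
```

```bash
python3 - <<'E'
from h import *
d=cams.get_image("top");s=cams.get_image("side")
M=dict(tiny=(654.5,98.7),small=(645.6,9),medium=(636.1,-80.8),large=(626,-170.3))
for n,e,b in(("top",d,(225,145,275,185)),("side",s,None)):
    for k in M:
        if k=="tiny" and b is None: continue
        for a,c,m in blobs(e,k,box=b if k=="tiny" else None):
            # bottom/top view: compare lid mask with expected cylinder silhouette extents
            t=np.linspace(0,6.28,60);P=np.array([proj(e,(M[k][0]+R[k]*np.cos(q),M[k][1]+R[k]*np.sin(q),H[k]+14-h)) for q in t for h in(0,15)])
            hull=cv2.convexHull(P.astype(np.float32));mo=cv2.moments(hull);pc=np.array([mo["m10"],mo["m01"]])/mo["m00"]
            zc=H[k]+14-5;print(n,k,(onz(e,*c,zc)-onz(e,*pc,zc)).round(1),round(a/mo["m00"],2))
cv2.imwrite("pics/fin.png",np.hstack([cv2.resize(d["frame"][120:330,160:440],(400,300)),cv2.resize(s["frame"][100:370,170:480],(400,300))]))
E
```

```text
top tiny [2.  2.2] 0.85
top small [0.8 0.9] 0.99
top medium [1.1 1.8] 0.93
top large [1.9 1.5] 0.91
side medium [ 2.  -4.2] 0.64
side large [1.6 2.4] 0.92
```

View pics/fin.png

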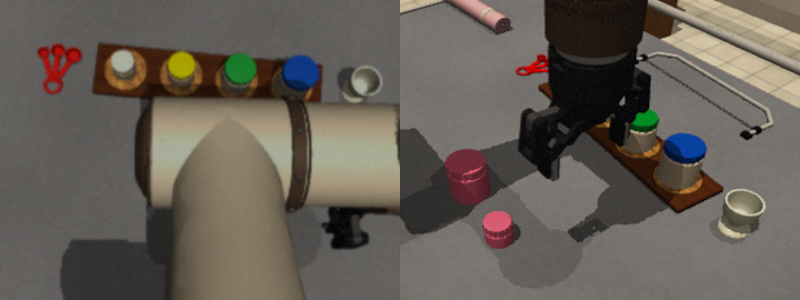

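The final view shows white, yellow, green and blue upright on marks d to a, each within about 2 mm. The spoon ring, egg cup and pink pieces are untouched.

```bash
python3 -c "
from bench import ticket;print(ticket.job_done())"
```

```text
the job is handed in; nothing more can be done
None
```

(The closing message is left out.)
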